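Bring a snap ring to its groove, held spread

ROBOT

A 6-joint arm with a two-finger parallel gripper is mounted at the origin on a cart in front of the work surface, level with it; the furniture and walls round the work are solid. World frame = base frame: x ahead of the robot, y to its left, z up, the work surface at z = 0. Lengths are in mm, angles in degrees, forces in N, time in s.
With the tool pointing down it reaches from about 350 to 850 mm from the base axis. Payload 8.1 kg.
Tool frame: the origin (TCP) lies on the centre line of the jaws, within the pads' length; the fingertips stand 19 mm ahead of it and the grasp point (between the pads) is the TCP; z points along the fingers, y is the line along which they close (so a half turn about z gives the same grasp; the last joint's range is limited). The gripper opens to 85 mm and grips with 20 to 120 N. Pads are 22 mm wide; open, the fingers measure 114 mm over their backs; the gripper's body (76 mm by 85 mm) begins 54 mm behind the grasp point. The pads swing forward as they close: fully open they stand 13 mm farther back than shut.
Start: joints at [-75.367, 7.471, 85.268, -0, 87.261, -4.893], TCP at [200.565, -565.49, 250.292] pointing down, gripper open.
Joint ranges: [-169.43, 169.43], [-51.17, 129.36], [1.28, 143.12], [-76.62, 256.62], [0, 156.53], [-152.29, 152.29]. Speed limits (degrees/s): [136.94, 136.94, 159.86, 180, 180, 180].

INTERFACE

Orientations are given as [roll, pitch, yaw] about the fixed x, y, z axes, in that order (R = Rz(yaw) Ry(pitch) Rx(roll)).
In Python, from bench import r gives the robot as it stands. The module is installed in compiled form; this text tells all that it offers.
- The arm moves only by the tool servo_tool, never from a script. Its arguments are lists of equal length, an entry for each row: "fingers": the finger opening in m, from 0 to 0.0854; "linear": the shift along the tool's x, y, z in m, a list of three; "rotation": the turn, a rotation vector about the tool's x, y, z in degrees, a list of three. A call has 1 to 10 rows; each row is the pose to reach, as a shift and turn from the pose commanded when the call began, along the tool's axes at that moment; what a row does not reach only later rows make up. A row lasts 1/10 s, in which the tool goes at most 50 mm and 8.59 degrees, less where a joint would pass 70% of its speed; a pose out of reach is approached as far as the arm can. A call with a gripper value outside its range is refused whole. The fingers move at their own pace and stop on an object; "force" is the grip in N (left out, the last holds). Time passes only in rows, so rows that repeat a pose let the fingers close. It gives the time, the measured TCP pose, the force, the opening and the grip force at its end, in the units of the state.
- r.sense(): the state, without advancing time (a new reading comes with each control period).
- r.snapshot(name): name is "side" or "top" or "wrist"; returns a dict with "frame" (480x640x3 uint8, red, green, blue), "fx", "fy", "cx", "cy" (pixels), "camera_from_world" (4x4, takes a point from world to camera coordinates). Camera axes: x right, y up, looking along -z (the intrinsics and any distortion apply to the point x, -y, -z); pixel columns grow to the right and rows downward; lengths in mm; the calibration is good to about 2 mm. A picture is of the moment at which its call begins. There is no depth.
- r.hand_in(): hands the job in; it is judged then, once.
The state is a dict: "time": time; "joint_pos": joint angles; "qd": joint speeds; "joint_efforts": joint torques, N m; "tool_pos": TCP position; "tcp_rot": TCP orientation; "ft_force": force on the tool from outside, world axes, zero at the start; "wrist_torque": the same for the moment, N m; "finger_gap": finger opening in mm; "grip_force": force on a finger pad.
Only numpy, scipy, OpenCV 4.12 (cv2) and the standard library are available. Lean on these libraries where they do the work, as an engineer would, in place of code of your own. Each camera call takes 0.05 s, during which the arm holds its last target. There are 200 camera calls.

TASK

Take the circlip pliers off their rest, squeeze the handles together so that the snap ring on the tips opens wide, and slide the ring down over the end of the axle stub to its groove. Finish there: keep hold of the pliers with the handles squeezed so that the ring stays spread, level, centred round the groove and not pressed hard against the bearing block, and do not let go. Leave the oil bottle, the tape roll and the brass rotor where they are.

Things in the scene. Friction and masses are not known exactly. Their poses are not given: they have to be found in the camera images.
- pliers_grip (a point): Point midway between the two handles of the bent-nose circlip pliers, half-way up, 52 mm behind the pivot; x towards the ring, y from handle to handle, z up. Handles: black bars 14 mm high, 12 mm wide, from 27 to 105 mm behind the pivot. Over their outer faces here: 54 mm at rest (splaying rearwards), 38 mm and parallel when fully squeezed. Take them from above, fingers closing along y.
- ring_centre (a point): Centre of the steel snap ring carried level on the pliers' bent-down tips: 145 mm ahead of the grip point along x and 22 mm lower, moving with the pliers. Wire hoop 52 mm outside, 4 mm thick, four inward teeth: relaxed they leave a 25 mm hole, too small for the shaft; fully spread about 34 mm, still centred here (hoop then 75 mm wide). Tips 23 mm behind the centre; jaws 15 mm above the ring.
- lever_l (a joint): Squeeze of the pliers: angle of one handle (the other moves equally), 0 at rest, 0.165 rad fully squeezed against a stop, where the ring is fully spread (a strong grip strains it on to about 0.2, harmlessly). A spring opens the handles again; it takes about 10 N of grip to hold them fully squeezed.
- groove (a point): Middle of the groove, on the axis of the fixed upright axle stub: square base plate 96 mm wide, round aluminium bearing block 62 mm across whose flat top face lies 5 mm below this point and 50 mm above the table, then the groove (24 mm diameter, 10 mm high), then the shaft end (29 mm diameter, 18 mm high, chamfered at the top).
- shaft_end (a point): Centre of the top end face of the axle stub's shaft, 23 mm above the middle of the groove and 78 mm above the table.
- tool_rest: Fixed rest under the pliers: base plate 150 x 106 mm, 6 mm thick, and two cross bars with tops 40 mm above the table: one 62 mm long, 32 mm ahead of the origin, one 106 mm long, 90 mm behind it, both with end lips 9 mm high. The grip point starts 47 mm above the table. Origin on the table, about under the pliers' pivot; x towards the ring.
- pliers: The circlip pliers with handles, jaws and snap ring, steel, lying flat on the rest, loose as one piece; about 225 mm long, 0.18 kg. Origin at the centre of the pivot (a disc 22 mm across), half-way up the handles; x towards the ring, z up.
- axle_stub: The whole fixed axle stub with its bearing block; origin on the table, under the axis of the shaft.
- oil_bottle: Bystander: small yellowish oil bottle with a spout, 38 mm across and 104 mm high, standing; origin at its underside.
- tape_roll: Bystander: roll of tape lying flat, 100 mm across, 18 mm high; origin at its underside.
- gauge_rotor: Bystander: brass disc on an arbor lying on the table, 28 x 76 x 28 mm; origin at its underside.

How it is judged (in metres and radians):
On the way:
1. the ring, spread, is over the end of the shaft, clear above it and roughly in line (value of joint lever_l above 0.125 rad and horizontal distance between ring_centre and shaft_end below 0.01 m and z of ring_centre in the frame of shaft_end above 0.001 m), for 0.1 s.
At the end, for the whole second after the job is handed in: The gripper holds the pliers, squeezed beyond 0.125 rad; ring centre within 5 mm of the shaft axis and 5 mm below to 4 mm above the groove middle; pliers level within 0.10 rad, at rest, off the tool rest, pressing on the stub with under 20 N (value of joint lever_l above 0.125 rad and horizontal distance between ring_centre and groove below 0.005 m and z of ring_centre in the frame of groove between -0.005 and 0.004 m and angle between pliers's own z axis and vertical below 0.1 rad and contact force between the fingers and pliers above 3 N and contact force between pliers and tool_rest below 0.5 N and contact force between pliers and axle_stub below 20 N and linear speed of pliers below 0.02 m/s); the arm keeps its last pose, push and grip.
It fails at once if the oil bottle pushed more than 20 mm away (distance of oil_bottle from where it was at the start of the episode above 0.02 m).
It fails at once if the tape roll pushed more than 20 mm away (distance of tape_roll from where it was at the start of the episode above 0.02 m).
It fails at once if the brass rotor pushed more than 20 mm away (distance of gauge_rotor from where it was at the start of the episode above 0.02 m).
It also fails if it takes over 38 s, if anything falls off the work surface, if the arm or the gripper's body presses on something with over 40 N, if the wrist force passes 120 N, or if a joint passes its speed limit or range.

## Working session

There is one attempt and no reset: what is moved stays moved. The work goes in short steps, Python scripts to look and compute and a tool call to move; the robot and the scene stay as the last step left them, time stands still between calls to the robot, and variables do not carry over. Pictures are saved under pics/ and viewed, at most 10 in all, crops included, and the job is handed in when it is done.

Besides the shell and the picture viewer there is one more tool, called after "Request:" as name(argument=value, ...) on one line, values as JSON. servo_tool: Moves the arm, as the interface text tells. Its arguments: {"type":"object","properties":{"fingers":{"type":"array","items":{"type":"number"}},"linear":{"type":"array","items":{"type":"array","items":{"type":"number"}}},"rotation":{"type":"array","items":{"type":"array","items":{"type":"number"}}},"force":{"type":"number"}},"required":["fingers","linear","rotation"]}

```bash
mkdir -p pics; python3 - <<'E'
from bench import r
import cv2,json,numpy as np
s=r.sense();print({k:np.round(v,3).tolist() for k,v in s.items()})
for n in("top","side","wrist"):
    d=r.snapshot(n);cv2.imwrite(f"pics/{n}0.png",d["frame"][:,:,::-1])
    print(n,[d[k] for k in("fx","fy","cx","cy")],[k for k in d]);print(np.round(d["camera_from_world"],4).tolist())
E
```

```text
{'time': 0.0, 'joint_pos': [-75.367, 7.514, 85.33, -0.0, 87.261, -4.894], 'qd': [-0.076, 0.08, 0.009, -0.057, 0.01, 0.096], 'joint_efforts': [0.002, -56.941, -50.055, 0.0, 0.015, -0.0], 'tool_pos': [200.433, -564.99, 249.251], 'tcp_rot': [-179.896, -0.009, 19.527], 'ft_force': [-0.353, 0.549, 0.526], 'wrist_torque': [-0.002, -0.034, 0.001], 'grip_force': 0.0, 'finger_gap': 85.426}
top [504.7468808115479, 504.7468808115479, 325.48210001924485, 240.05932147662767] ['frame', 'fx', 'fy', 'cx', 'cy', 'camera_from_world']
[[-0.0008, -0.9999, 0.0109, 173.6557], [0.9872, 0.001, 0.1596, -578.7743], [-0.1596, 0.0109, 0.9871, -1095.9398], [0.0, 0.0, 0.0, 1.0]]
side [459.32999007146344, 459.32999007146344, 316.93554177861506, 239.1795262148036] ['frame', 'fx', 'fy', 'cx', 'cy', 'camera_from_world']
[[-0.0391, 0.9992, -0.0008, -148.3123], [-0.6584, -0.0252, 0.7523, 307.2923], [0.7517, 0.0299, 0.6589, -1491.3576], [0.0, 0.0, 0.0, 1.0]]
wrist [370.09333529592635, 370.09333529592635, 321.78182664331615, 238.79841710845807] ['frame', 'fx', 'fy', 'cx', 'cy', 'camera_from_world']
[[0.3345, -0.9424, -0.0019, -598.8931], [0.9025, 0.3209, -0.2872, 37.1467], [0.2713, 0.0944, 0.9579, -380.5306], [0.0, 0.0, 0.0, 1.0]]
```

View pics/top0.png

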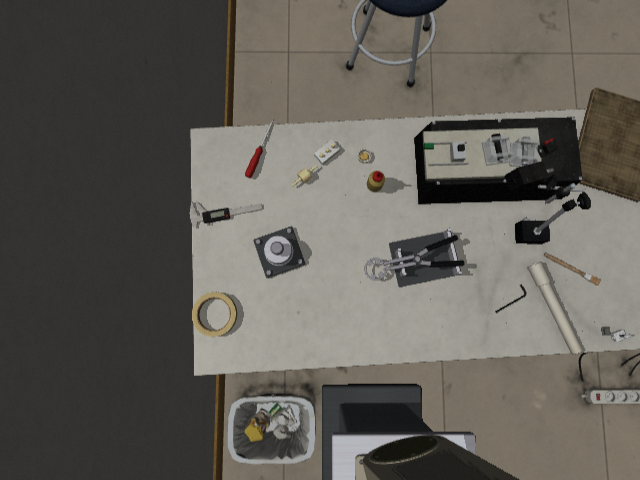

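View pics/side0.png

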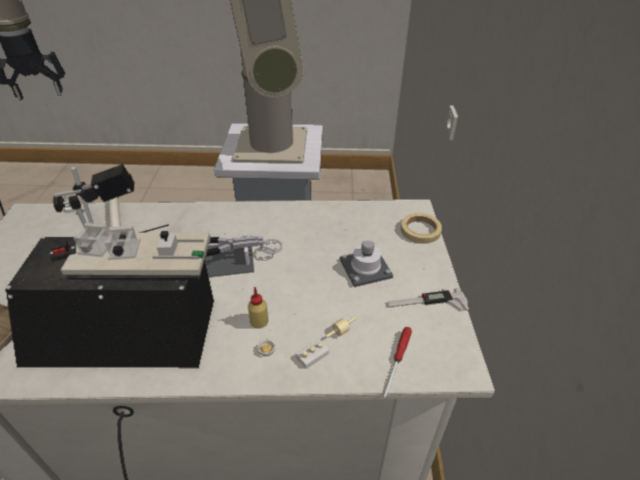

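The top view shows the pliers at about (415,258) with the ring at (379,269), on the left and pointing +y. The axle stub is at (280,250), the bottle at (376,181), the tape at (214,314), and a black box stands behind the pliers. I'll enlarge the pliers and stub.

```bash
python3 - <<'E'
import cv2,numpy as np
t=cv2.imread("pics/top0.png")
a=cv2.resize(t[220:300,350:480],None,fx=6,fy=6,interpolation=cv2.INTER_CUBIC)
cv2.imwrite("pics/c1.png",a[:, :])
b=cv2.resize(t[220:285,245:315],None,fx=8,fy=8,interpolation=cv2.INTER_CUBIC)
cv2.imwrite("pics/c2.png",b)
E
```

```text
(no output)
```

View pics/c1.png

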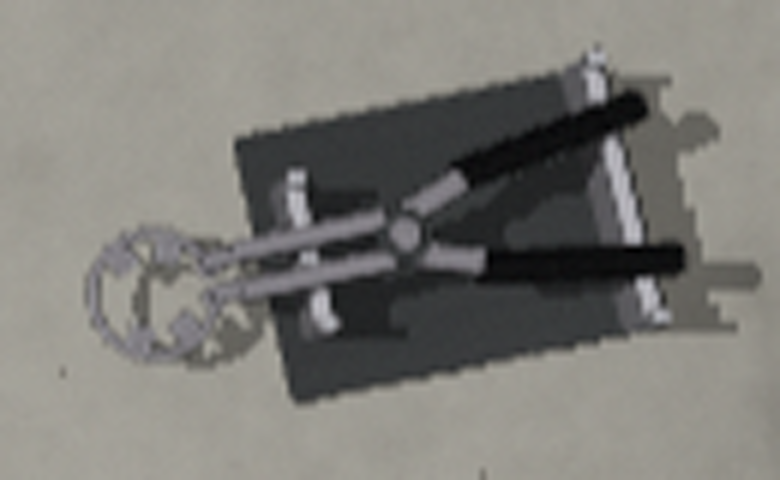

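View pics/c2.png

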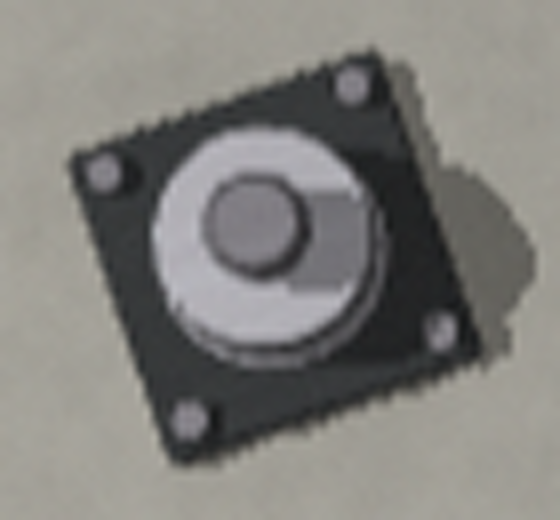

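Crop 1: pivot at (404,235), handle ends at (640,105) and (682,258), ring centre near (152,294). Crop 2: shaft top centred near (252,222), block top near (258,235).

```bash
cat > h.py <<'E'
import numpy as np
from bench import r
def back(d,u,v,z):
    T=np.array(d["camera_from_world"]);R,t=T[:3,:3],T[:3,3]
    c=-R.T@t; w=R.T@np.array([(u-d["cx"])/d["fx"],-(v-d["cy"])/d["fy"],-1])
    return c+w*(z-c[2])/w[2]
def proj(d,p):
    q=np.array(d["camera_from_world"])@np.append(p,1)
    return d["cx"]-d["fx"]*q[0]/q[2], d["cy"]+d["fy"]*q[1]/q[2]
E
python3 - <<'E'
from h import *
d=r.snapshot("top")
A=lambda x,y,z:back(d,350+(x+.5)/6-.5,220+(y+.5)/6-.5,z)
B=lambda x,y,z:back(d,245+(x+.5)/8-.5,220+(y+.5)/8-.5,z)
for n,p in dict(piv=A(404,235,52),h1=A(645,103,52),h2=A(685,258,52),ring=A(152,294,27),sh=B(252,222,78),blk=B(258,235,50),base=B(275,258,8),c=A(295,170,49),c2=A(330,328,49),c3=A(595,55,49),c4=A(658,318,49)).items(): print(n,p.round(1))
p=A(404,235,52);q=A(152,294,27);v=q-p;print(np.degrees(np.arctan2(v[1],v[0])),np.hypot(*v[:2]))
m=(A(645,103,52)+A(685,258,52))/2;v=p-m;print(np.degrees(np.arctan2(v[1],v[0])),np.hypot(*v[:2]))
E
```

```text
piv [535.5 -31.   52. ]
h1 [ 585.6 -123.3   52. ]
h2 [ 526.9 -135.8   52. ]
ring [516.   60.8  27. ]
sh [557.3 282.3  78. ]
blk [557.8 283.   50. ]
base [557.  281.6   8. ]
c [560.4   8.7  49. ]
c2 [501.   -2.9  49. ]
c3 [ 604.5 -106.    49. ]
c4 [ 504.8 -125.6   49. ]
102.01195028284243 93.85339212785738
101.87932265772977 100.74406469677108
```

Request:
servo_tool(fingers=[0.085, 0.085, 0.085, 0.085, 0.085, 0.085, 0.085, 0.085, 0.085, 0.085], linear=[[0.031, -0.028, 0], [0.062, -0.0555, 0], [0.093, -0.083, 0], [0.124, -0.111, 0], [0.155, -0.139, 0], [0.186, -0.1665, 0], [0.217, -0.194, 0], [0.248, -0.222, 0], [0.279, -0.25, 0], [0.31, -0.278, 0]], rotation=[[0, 0, -8.2], [0, 0, -16.4], [0, 0, -24.6], [0, 0, -32.9], [0, 0, -41.1], [0, 0, -49.3], [0, 0, -57.5], [0, 0, -65.8], [0, 0, -74], [0, 0, -82.2]], force=50)

```text
time: 1.2
tool_pos: [400.3, -198.2, 250.3]
tcp_rot: [180.0, 0.0, 102.1]
ft_force: [-0.0, -0.9, -0.6]
finger_gap: 84.9
grip_force: 0.0
```

Request:
servo_tool(fingers=[0.085, 0.085, 0.085, 0.085, 0.085, 0.085], linear=[[0.017, 0.033, 0], [0.034, 0.067, 0], [0.05, 0.1, 0.02], [0.067, 0.133, 0.05], [0.084, 0.166, 0.08], [0.084, 0.166, 0.08]], rotation=[[0, 0, 0], [0, 0, 0], [0, 0, 0], [0, 0, 0], [0, 0, 0], [0, 0, 0]])

```text
time: 1.8
tool_pos: [544.1, -80.2, 163.6]
tcp_rot: [-179.5, -0.3, 101.9]
ft_force: [-0.9, 0.5, -1.0]
finger_gap: 85.0
grip_force: 0.0
```

```bash
python3 - <<'E'
from h import *
import cv2
s=r.sense();print(s["tool_pos"],s["tcp_rot"])
d=r.snapshot("wrist");cv2.imwrite("pics/w1.png",d["frame"][:,:,::-1])
np.save("w1.npy",d,allow_pickle=True)
for p in [(546,-82,54),(535.5,-31,54),(516.6,60,27)]:print(np.round(proj(d,p),1))
E
```

```text
[544.1260029  -80.18388535 163.62875983] [-179.53324416   -0.30292076  101.90348248]
[324.4 247.4]
[325.  168.1]
[325.8  13.1]
```

View pics/w1.png

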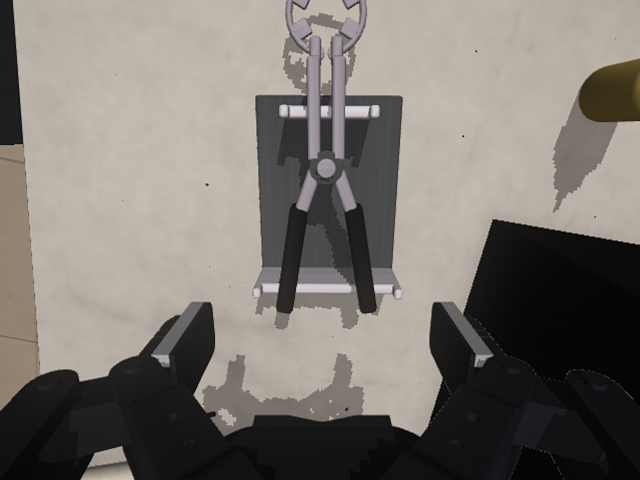

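The wrist view confirms the estimate: pivot at (326,168) against a predicted (325,168), with the pliers aligned to the tool axis. Descending.

Request:
servo_tool(fingers=[0.085, 0.085, 0.085, 0.085, 0.085, 0.085, 0.085], linear=[[0, 0, 0.03], [0, 0, 0.06], [0, 0, 0.09], [0, 0, 0.11], [0, 0, 0.123], [0, 0, 0.123], [0, 0, 0.123]], rotation=[[0, 0, 0], [0, 0, 0], [0, 0, 0], [0, 0, 0], [0, 0, 0], [0, 0, 0], [0, 0, 0]])

```text
time: 2.55
tool_pos: [546.0, -84.5, 48.7]
tcp_rot: [179.9, 0.0, 101.7]
ft_force: [0.7, -0.1, 0.4]
finger_gap: 85.2
grip_force: 0.0
```

Request:
servo_tool(fingers=[0.03, 0.03, 0.03, 0.03, 0.03, 0.03, 0.03, 0.03, 0.03, 0.03], linear=[[0, 0, 0], [0, 0, 0], [0, 0, 0], [0, 0, 0], [0, 0, 0], [0, 0, 0], [0, 0, 0], [0, 0, 0], [0, 0, 0], [0, 0, 0]], rotation=[[0, 0, 0], [0, 0, 0], [0, 0, 0], [0, 0, 0], [0, 0, 0], [0, 0, 0], [0, 0, 0], [0, 0, 0], [0, 0, 0], [0, 0, 0]], force=50)

```text
time: 3.55
tool_pos: [547.9, -84.6, 50.6]
tcp_rot: [179.7, 0.2, 101.7]
ft_force: [-2.5, -1.7, 12.4]
finger_gap: 34.2
grip_force: 50.0
```

Request:
servo_tool(fingers=[0.03, 0.03, 0.03, 0.03, 0.03, 0.03, 0.03, 0.03, 0.03, 0.03], linear=[[0, 0, -0.005], [0, 0, -0.015], [0, 0, -0.03], [0, 0, -0.045], [0, 0, -0.06], [0, 0, -0.075], [0, 0, -0.09], [0, 0, -0.1], [0, 0, -0.1], [0, 0, -0.1]], rotation=[[0, 0, 0], [0, 0, 0], [0, 0, 0], [0, 0, 0], [0, 0, 0], [0, 0, 0], [0, 0, 0], [0, 0, 0], [0, 0, 0], [0, 0, 0]])

```text
time: 4.55
tool_pos: [545.2, -83.9, 147.2]
tcp_rot: [-180.0, -0.0, 101.7]
ft_force: [-0.2, 1.1, -1.9]
finger_gap: 34.2
grip_force: 50.0
```

```bash
python3 - <<'E'
from h import *
import cv2
s=r.sense();print(s["tool_pos"],s["tcp_rot"],s["ft_force"],s["wrist_torque"],s["finger_gap"],s["grip_force"])
im=[]
d=r.snapshot("wrist");np.save("w2.npy",d,allow_pickle=True)
f=d["frame"][:,:,::-1];cv2.imwrite("pics/w2.png",f)
T=s["tool_pos"];a=np.radians(s["tcp_rot"][2]);v=np.array([np.cos(a),np.sin(a),0])
for z in(-3.6,):
  G=T+[0,0,z];print(np.round(proj(d,G+52*v),1),np.round(proj(d,G+145*v-[0,0,22]),1),np.round(proj(d,G+122*v-[0,0,22]),1))
E
```

```text
[545.2242308  -83.87198466 147.19338869] [-1.79999602e+02 -1.01030679e-03  1.01723842e+02] [-0.22429239  1.0773174  -1.92849345] [-0.09908645 -0.01114429  0.01352035] 34.24842814092832 49.97031033039093
[320.1 192.2] [320.1 -96.1] [320.1 -16.4]
```

View pics/w2.png

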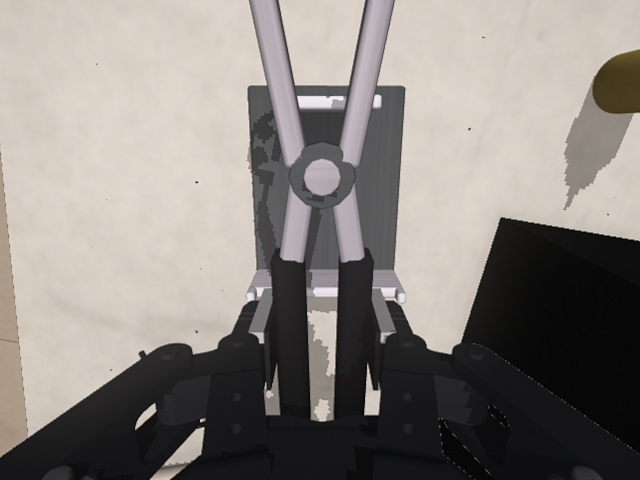

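Held and squeezed: gap 34 mm, pivot at (322,178). Next I'll compute the ring position and the shift to a point above the stub.

```bash
python3 - <<'E'
from h import *
d=np.load("w2.npy",allow_pickle=True).item()
a=np.radians(101.7);v=np.array([np.cos(a),np.sin(a),0]);y=np.array([np.sin(a),-np.cos(a),0])
for zt in(4,7,9):
  p=back(d,322,177.5,143.6+zt);ring=p+93*v;D=np.array([557.4,282.3,0])-ring;print(p,ring,D@v,D@y)
d1=np.load("w1.npy",allow_pickle=True).item();print(back(d1,326,168,52),back(d1,326,168,56))
E
```

```text
[534.17068497 -27.3424207  147.6       ] [515.3114665   63.72530069 147.6       ] 205.49831152060446 85.53822417298109
[534.08918724 -26.96634666 150.6       ] [515.22996877  64.10137473 150.6       ] 205.11352453302385 85.54176557160328
[534.03485542 -26.71563063 152.6       ] [515.17563695  64.35209076 152.6       ] 204.85699987463676 85.54412650401811
[536.17474987 -30.99764578  52.        ] [536.08017876 -30.61822912  56.        ]
```

Request:
servo_tool(fingers=[0.03, 0.03, 0.03, 0.03, 0.03, 0.03, 0.03, 0.03, 0.03, 0.03], linear=[[0.015, 0.006, 0], [0.045, 0.018, 0], [0.075, 0.031, 0], [0.105, 0.044, 0], [0.135, 0.056, 0], [0.165, 0.069, 0], [0.19, 0.079, 0], [0.205, 0.0855, 0], [0.205, 0.0855, 0], [0.205, 0.0855, 0]], rotation=[[0, 0, 0], [0, 0, 0], [0, 0, 0], [0, 0, 0], [0, 0, 0], [0, 0, 0], [0, 0, 0], [0, 0, 0], [0, 0, 0], [0, 0, 0]])

```text
time: 5.6
tool_pos: [586.9, 134.2, 146.6]
tcp_rot: [-179.9, 0.0, 101.8]
ft_force: [0.3, -0.2, -1.7]
finger_gap: 34.6
grip_force: 50.1
```

```bash
python3 - <<'E'
from h import *
import cv2
s=r.sense();print(s["tool_pos"],s["tcp_rot"])
T=s["tool_pos"];a=np.radians(101.7);v=np.array([np.cos(a),np.sin(a),0])
D={n:r.snapshot(n) for n in("top","side")};np.save("v3.npy",D,allow_pickle=True)
R=np.array([557.4,282.3,121.6]);P=R-93*v+[0,0,22]
ims=[]
for n,d in D.items():
  u,w=map(int,np.mean([proj(d,R),proj(d,R)],axis=0)); u0,v0=u-36,w-46
  if n=="side":u0=u-45
  c=cv2.resize(d["frame"][v0:v0+100,u0:u0+80,::-1],None,fx=5,fy=5,interpolation=cv2.INTER_CUBIC);ims.append(c)
  print(n,u0,v0,"R",np.round(proj(d,R),1),"P",np.round(proj(d,P),1),"shaft",np.round(proj(d,(557.4,282.3,78)),1))
cv2.imwrite("pics/v3.png",np.hstack(ims))
E
```

```text
[586.8844076  134.19484047 146.58899778] [-1.79921472e+02  2.09031947e-02  1.01772207e+02]
top 238 198 R [274.3 244.3] P [317.5 233.7] shaft [276.  247.3]
side 324 181 R [369.2 227.7] P [326.6 224.3] shaft [367.7 242.9]
```

View pics/v3.png

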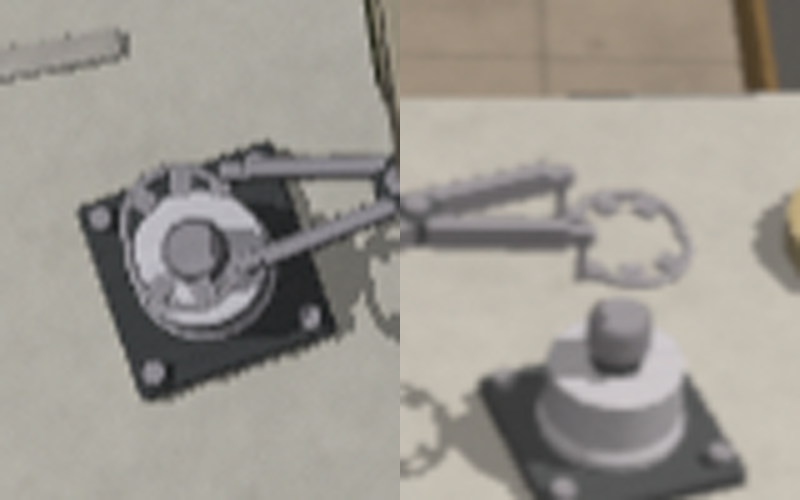

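Request:
servo_tool(fingers=[0.03, 0.03, 0.03, 0.03, 0.03, 0.03], linear=[[0, 0, 0.01], [0, 0, 0.02], [0, 0, 0.03], [0, 0, 0.032], [0, 0, 0.032], [0, 0, 0.032]], rotation=[[0, 0, 0], [0, 0, 0], [0, 0, 0], [0, 0, 0], [0, 0, 0], [0, 0, 0]])

```text
time: 6.3
tool_pos: [587.5, 134.2, 115.4]
tcp_rot: [180.0, 0.0, 101.7]
ft_force: [-0.2, 0.5, -1.7]
finger_gap: 34.2
grip_force: 50.1
```

```bash
cat > look.py <<'E'
from h import *
import cv2,sys
def look(name,R,hw=28,k=10):
  s=r.sense();print(s["tool_pos"],s["ft_force"])
  ims=[]
  for n in("top","side"):
    d=r.snapshot(n);np.save(f"{n}_{name}.npy",d,allow_pickle=True)
    u,w=map(int,proj(d,R));u0,v0=u-20,w-hw
    c=cv2.resize(d["frame"][v0:v0+2*hw,u0:u0+40,::-1],None,fx=k,fy=k,interpolation=cv2.INTER_CUBIC)
    t=lambda p:(np.array(proj(d,p))-[u0,v0]+.5)*k-.5
    print(n,u0,v0,"ring",t(R).round(),"shaft",t((557.4,282.3,78)).round())
    A=[t(R+26*np.array([np.cos(q),np.sin(q),0])) for q in np.arange(0,6.3,.3)]
    for p in A: cv2.circle(c,tuple(int(i) for i in p),1,(0,0,255),-1)
    B=[t(np.array([557.4,282.3,78])+14.5*np.array([np.cos(q),np.sin(q),0])) for q in np.arange(0,6.3,.5)]
    for p in B: cv2.circle(c,tuple(int(i) for i in p),1,(0,255,0),-1)
    ims.append(c)
  cv2.imwrite(f"pics/{name}.png",np.hstack(ims))
E
python3 - <<'E'
from look import *
look("v4",np.array([557.4,282.3,89.6]))
E
```

```text
[587.48501601 134.19924697 115.44185315] [-0.17256019  0.47052211 -1.70723989]
top 255 218 ring [210. 289.] shaft [215. 297.]
side 348 210 ring [205. 294.] shaft [201. 333.]
```

View pics/v4.png

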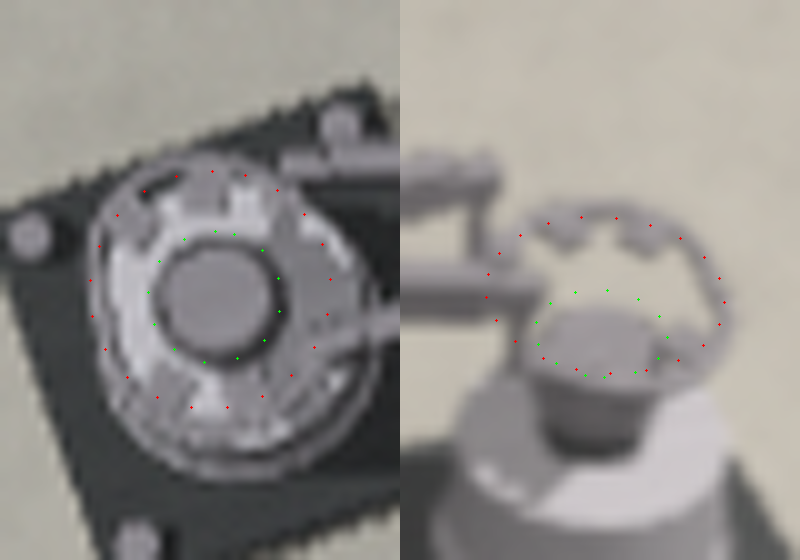

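Ring sits above the shaft and about 2 mm too far forward: its teeth in the top view are centred near (195,293), where (210,289) was predicted. The shaft face at (215,300) is as expected. I'll pull back 2 mm and lower slowly, watching the force.

Request:
servo_tool(fingers=[0.03, 0.03, 0.03, 0.03, 0.03, 0.03, 0.03], linear=[[-0.002, 0, 0], [-0.002, 0, 0], [-0.002, 0, 0.004], [-0.002, 0, 0.008], [-0.002, 0, 0.011], [-0.002, 0, 0.014], [-0.002, 0, 0.014]], rotation=[[0, 0, 0], [0, 0, 0], [0, 0, 0], [0, 0, 0], [0, 0, 0], [0, 0, 0], [0, 0, 0]])

```text
time: 7.1
tool_pos: [587.2, 132.2, 100.4]
tcp_rot: [-179.9, -0.0, 101.7]
ft_force: [1.3, -0.7, -2.3]
finger_gap: 34.4
grip_force: 50.0
```

Request:
servo_tool(fingers=[0.03, 0.03, 0.03, 0.03, 0.03], linear=[[0, 0, 0.002], [0, 0, 0.004], [0, 0, 0.006], [0, 0, 0.006], [0, 0, 0.006]], rotation=[[0, 0, 0], [0, 0, 0], [0, 0, 0], [0, 0, 0], [0, 0, 0]])

```text
time: 7.6
tool_pos: [587.7, 132.2, 95.2]
tcp_rot: [-180.0, 0.0, 101.7]
ft_force: [0.1, -0.7, -1.4]
finger_gap: 34.3
grip_force: 50.0
```

Request:
servo_tool(fingers=[0.03, 0.03, 0.03, 0.03, 0.03, 0.03], linear=[[0, 0, 0.002], [0, 0, 0.004], [0, 0, 0.006], [0, 0, 0.009], [0, 0, 0.009], [0, 0, 0.009]], rotation=[[0, 0, 0], [0, 0, 0], [0, 0, 0], [0, 0, 0], [0, 0, 0], [0, 0, 0]])

```text
time: 8.2
tool_pos: [587.6, 132.2, 86.1]
tcp_rot: [-180.0, -0.0, 101.7]
ft_force: [0.2, -0.0, -1.0]
finger_gap: 34.4
grip_force: 50.0
```

Request:
servo_tool(fingers=[0.03, 0.03, 0.03, 0.03, 0.03], linear=[[0, 0, 0.002], [0, 0, 0.004], [0, 0, 0.005], [0, 0, 0.005], [0, 0, 0.005]], rotation=[[0, 0, 0], [0, 0, 0], [0, 0, 0], [0, 0, 0], [0, 0, 0]])

```text
time: 8.7
tool_pos: [587.7, 132.3, 81.3]
tcp_rot: [-180.0, -0.0, 101.7]
ft_force: [0.2, 0.7, -0.6]
finger_gap: 34.1
grip_force: 50.0
```

```bash
python3 - <<'E'
from look import *
look("v5",np.array([557.4,282.3,55.5]))
E
```

```text
[587.71572987 132.26819561  81.25085332] [ 0.22533554  0.70896881 -0.64586538]
top 256 220 ring [214. 292.] shaft [205. 277.]
side 346 222 ring [214. 288.] shaft [221. 213.]
```

View pics/v5.png

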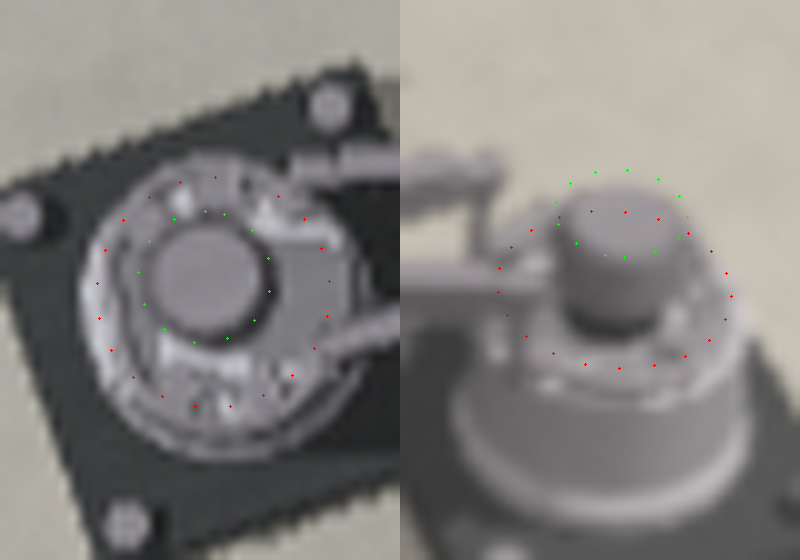

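Ring is now round the shaft close to the block, at an estimated z of 55.6, with no lateral force. I'll check the height by gently seeking the block.

Request:
servo_tool(fingers=[0.03, 0.03, 0.03, 0.03], linear=[[0, 0, 0.001], [0, 0, 0.002], [0, 0, 0.002], [0, 0, 0.002]], rotation=[[0, 0, 0], [0, 0, 0], [0, 0, 0], [0, 0, 0]])

```text
time: 9.2
tool_pos: [587.7, 132.2, 79.3]
tcp_rot: [-180.0, -0.0, 101.7]
ft_force: [-0.4, 0.2, -1.7]
finger_gap: 33.9
grip_force: 50.1
```

Request:
servo_tool(fingers=[0.03, 0.03, 0.03, 0.03], linear=[[0, 0, 0.001], [0, 0, 0.001], [0, 0, 0.001], [0, 0, 0.001]], rotation=[[0, 0, 0], [0, 0, 0], [0, 0, 0], [0, 0, 0]])

```text
time: 9.6
tool_pos: [587.9, 132.3, 78.5]
tcp_rot: [180.0, 0.0, 101.7]
ft_force: [0.0, 0.2, -0.9]
finger_gap: 34.3
grip_force: 49.9
```

Request:
servo_tool(fingers=[0.03, 0.03, 0.03, 0.03], linear=[[0, 0, 0.001], [0, 0, 0.001], [0, 0, 0.001], [0, 0, 0.001]], rotation=[[0, 0, 0], [0, 0, 0], [0, 0, 0], [0, 0, 0]])

```text
time: 10.0
tool_pos: [587.9, 132.2, 77.4]
tcp_rot: [180.0, 0.0, 101.7]
ft_force: [1.3, -0.8, -0.2]
finger_gap: 34.1
grip_force: 49.9
```

Request:
servo_tool(fingers=[0.03, 0.03, 0.03, 0.03], linear=[[0, 0, 0.001], [0, 0, 0.001], [0, 0, 0.001], [0, 0, 0.001]], rotation=[[0, 0, 0], [0, 0, 0], [0, 0, 0], [0, 0, 0]])

```text
time: 10.4
tool_pos: [587.9, 132.2, 76.4]
tcp_rot: [180.0, 0.0, 101.7]
ft_force: [0.8, -0.7, 0.6]
finger_gap: 34.0
grip_force: 50.0
```

Request:
servo_tool(fingers=[0.03, 0.03, 0.03, 0.03], linear=[[0, 0, 0.001], [0, 0, 0.001], [0, 0, 0.001], [0, 0, 0.001]], rotation=[[0, 0, 0], [0, 0, 0], [0, 0, 0], [0, 0, 0]])

```text
time: 10.8
tool_pos: [587.9, 132.2, 75.5]
tcp_rot: [180.0, 0.0, 101.7]
ft_force: [1.9, -3.2, 1.5]
finger_gap: 34.5
grip_force: 50.1
```

```bash
python3 -c "
from bench import r
s=r.sense();print(s['ft_force'],s['wrist_torque'])"
```

```text
[ 1.85352661 -3.22527867  1.52778308] [-0.0301393  -0.16419375 -0.05599862]
```

Request:
servo_tool(fingers=[0.03, 0.03, 0.03, 0.03, 0.03, 0.03, 0.03, 0.03], linear=[[0, 0, -0.001], [0, 0, -0.002], [0, 0, -0.003], [0, 0, -0.004], [0, 0, -0.004], [0, 0, -0.004], [0, 0, -0.004], [0, 0, -0.004]], rotation=[[0, 0, 0], [0, 0, 0], [0, 0, 0], [0, 0, 0], [0, 0, 0], [0, 0, 0], [0, 0, 0], [0, 0, 0]])

```text
time: 11.6
tool_pos: [587.6, 132.3, 79.1]
tcp_rot: [-180.0, -0.0, 101.7]
ft_force: [-0.4, -0.1, -0.4]
finger_gap: 34.4
grip_force: 50.1
```

```bash
python3 - <<'E'
from look import *
look("v6",np.array([557.4,282.3,54.5]))
s=r.sense();print(s["wrist_torque"],s["finger_gap"],s["time"])
E
```

```text
[587.55108868 132.30606048  79.08964616] [-0.39203502 -0.10986567 -0.44940678]
top 256 220 ring [214. 293.] shaft [205. 277.]
side 346 222 ring [214. 292.] shaft [221. 213.]
[-0.05518835 -0.00343401 -0.03177561] 33.98631784838109 11.7
```

View pics/v6.png

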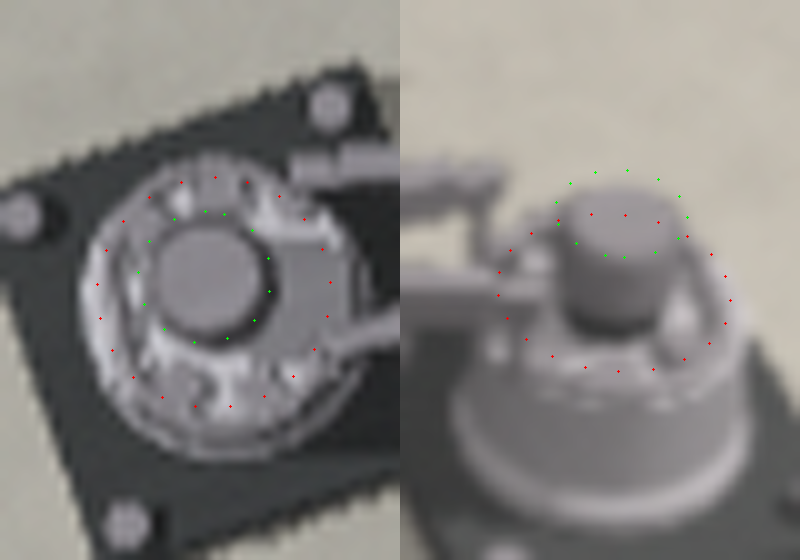

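The ring encircles the groove just above the block, level, with the pliers held squeezed and the force near zero. Handing in.

```bash
python3 -c "
from bench import r
print(r.hand_in())"
```

```text
the job is handed in; nothing more can be done
None
```

I handed the job in at about 11.7 s with the ring spread around the groove, roughly level and estimated within 1 mm of its middle height; the pliers were held squeezed at 50 N, contact force on the stub was near zero, and no verdict was returned.

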